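# File document tubes by length in sloping racks

## Robot

A 6-joint arm with a two-finger parallel gripper is mounted at the origin on the work surface. World frame = base frame: x ahead of the robot, y to its left, z up, the work surface at z = 0. Lengths are in m, angles in degrees, forces in N, time in s.
With the tool pointing down it reaches from about 0.35 to 0.875 m from the base axis. Payload 4.2 kg.
Tool frame: the origin (TCP) lies between the finger pads; the fingertips stand 22 mm ahead of it and the grasp point (between the pads) lies 3 mm ahead of it; z points along the fingers, y is the line along which they close (so a half turn about z gives the same grasp; the last joint's range is limited). The gripper opens to 85 mm and grips with 20 to 120 N. Pads are 22 mm wide; open, the fingers measure 114 mm over their backs; the gripper's body (76 mm by 85 mm) begins 54 mm behind the grasp point. The pads swing forward as they close: fully open they stand 13 mm farther back than shut.
Start: joints at [-53.652, 22.042, 0.453, 0, -68.411, -14.817], TCP at [0.229, -0.581, 0.253] pointing down, gripper open.
Joint ranges: [-179.83, 179.83], [-69.29, 118.12], [-61.27, 80.66], [-181.25, 117.63], [-171.15, -9.14], [-177.46, 177.46]. Speed limits (degrees/s): [159.86, 159.86, 180, 180, 180, 180].

## Interface

Orientations are given as a 3x3 rotation matrix whose columns are the frame's x, y, z axes.
In Python, from workcell import manip, cams gives the robot as it stands. The module is installed in compiled form; this text tells all that it offers.
- The arm moves only by the shell command python3 -m pendant 'ROWS' [FORCE]. ROWS is JSON, a list of rows, each an object with "jaw": the opening, from 0 (shut) to 1 (fully open); "slide": the shift along the world's x, y, z in m, a list of three; "turn": the turn about the world's z in rad. A call has 1 to 8 rows; each row is the pose to reach, as a shift and turn from the pose commanded when the call began; what a row does not reach only later rows make up. A row lasts 1/10 s, in which the tool goes at most 50 mm and 8.59 degrees, less where a joint would pass 70% of its speed; a pose out of reach is approached as far as the arm can. A call with a gripper value outside its range is refused whole. The fingers move at their own pace and stop on an object; FORCE is the grip in N (left out, the last holds). Time passes only in rows, so rows that repeat a pose let the fingers close. It gives the time, the measured TCP pose, the force, the opening and the grip force at its end, in the units of the state.
- manip.sense(): the state, without advancing time (a new reading comes with each control period).
- cams.grab_frame(name): name is "side" or "top" or "wrist"; returns the picture (400x640x3 uint8, red, green, blue); there is no depth.
- cams.calibration(name): a dict with "intrinsics" (3x3 intrinsics, pixels), "position" and "orientation" of the camera in the world; the wrist camera has in their place "mount" (4x4, takes a point from camera to tool coordinates, whose origin is the TCP and whose axes are the flange's). Camera axes: x right, y down, z forward; pixel columns grow to the right and rows downward; lengths in m; the calibration is good to about 2 mm. A picture is of the moment at which its call begins: read the wrist's pose just before it. calibration takes no time and is no camera call.
- manip.close_job(): hands the job in; it is judged then, once.
Trained networks look in the newest picture that a camera, given by its name, has taken for a name from the list of things; names that differ only in an ending like _2 or _b are one class to them, and where a whole thing is asked for, a point or a joint stands for the part that bears it (a point fixed in the world has none). Each returns a list of dicts, best first, with "conf" (0 to 1); they miss things now and then, are a little off and sometimes report something else, mostly with a low value. They report only what shows in the picture. A call takes as long as a camera call.
- cams.boxes_of(camera, label): "extent" ([centre column, centre row, width, height] in pixels, round what is visible of it).
- cams.pinpoint(camera, label): "uv" ([column, row] in pixels: a listed point, or the origin of a listed thing).
The state is a dict: "clock": time; "joints": joint angles; "dq": joint speeds; "joint_torque": joint torques, N m; "eef_pos": TCP position; "eef_rot": TCP orientation; "wrist_force": force on the tool from outside, world axes, zero at the start; "wrist_torque": the same for the moment, N m; "grip_width": finger opening in m; "grip_force": force on a finger pad.
Only numpy, scipy, OpenCV 4.12 (cv2) and the standard library are available. Lean on these libraries where they do the work, as an engineer would, in place of code of your own. Each camera call takes 0.05 s, during which the arm holds its last target. There are 200 camera calls.

## Task

Two look-alike cardboard document tubes, a long one and a short one, lie loose on the desk: file each in the empty cradle of the sloping rack that already holds a tube of the same length, lying along the brass rods with its lower end down at the lip. Set the tubes down rather than letting them drop, and leave the tubes already filed, the bottle and the mug where they are.

Things in the scene. Friction and masses are not known exactly. Their poses are not given: they have to be found in the camera images.
- tube_long: loose long document tube: rigid brown cardboard, white end caps, closed, 36 mm in diameter, 130 mm long, 30 to 90 g; origin at its centre, x along its axis. Lies on its side on the desk between the racks and rolls if pushed. Same as the other loose tube but for its length.
- tube_short: loose short document tube: rigid brown cardboard, white end caps, closed, 36 mm in diameter, 85 mm long, 30 to 90 g; origin at its centre, x along its axis. Lies on its side on the desk between the racks and rolls if pushed. Same as the other loose tube but for its length.
- bed_long: green board of the long rack, 150 mm long, 150 wide, sloping 30 deg, fixed; low end with the lip faces the robot's right (world -y, +-0.3 rad). Origin: board face, low end, mid-width, at the inner face of a lip 22 mm high; x up the slope, y left (towards the robot), z square off the board. Cradles at y = +37.5 mm (empty) and -37.5 mm (filled): two brass rods 8 mm thick, 22 mm apart, along x. Either rack may be on the left.
- bed_short: green board of the short rack, 105 mm long, 150 wide, sloping 30 deg, fixed; low end with the lip faces the robot's right (world -y, +-0.3 rad). Origin: board face, low end, mid-width, at the inner face of a lip 22 mm high; x up the slope, y left (towards the robot), z square off the board. Cradles at y = +37.5 mm (empty) and -37.5 mm (filled): two brass rods 8 mm thick, 22 mm apart, along x. Either rack may be on the left.
- slot_long (a point): where the centre of the long tube lies when filed in the empty cradle: 65 mm up the slope from the lip, axis along the bed's x, 23 mm square off the board (5 mm clear under the tube). Top end of the bed is open.
- slot_short (a point): where the centre of the short tube lies when filed in the empty cradle: 42.5 mm up the slope from the lip, axis along the bed's x, 23 mm square off the board (5 mm clear under the tube). Top end of the bed is open.
- filed_long: long tube (36 x 130 mm) already lying loose in the farther cradle (bed y = -37.5 mm) of the long rack, lower end at the lip; origin at its centre, x along its axis; leave it
- filed_short: short tube (36 x 85 mm) already lying loose in the farther cradle (bed y = -37.5 mm) of the short rack, lower end at the lip; origin at its centre, x along its axis; leave it
- spray: white bottle with blue cap, 40 mm in diameter, 110 mm tall, standing loose beyond the tubes; origin at the centre of its base; leave it
- mug: blue mug, 76 mm in diameter, 85 mm tall, standing loose at the far side; origin at the centre of its base; leave it

How it is judged (in metres and radians):
At the end, for the whole second after the job is handed in: Each loose tube lies still in the empty cradle of the rack of its own length: axis within 7 mm sideways and 5 mm in height of the cradle's line and within 0.1 rad of it, lower end no more than 15 mm up from the lip; both released (x of tube_long in the frame of bed_long between 0.061 and 0.08 m and y of tube_long in the frame of bed_long between 0.0305 and 0.0445 m and z of tube_long in the frame of bed_long between 0.018 and 0.028 m and angle between the x axis of tube_long and the x axis of bed_long, either way round below 0.1 rad and linear speed of each of tube_long, tube_short below 0.02 m/s and x of tube_short in the frame of bed_short between 0.0385 and 0.0575 m and y of tube_short in the frame of bed_short between 0.0305 and 0.0445 m and z of tube_short in the frame of bed_short between 0.018 and 0.028 m and angle between the x axis of tube_short and the x axis of bed_short, either way round below 0.1 rad); the robot touches nothing.
It fails at once if a tube is dropped or let fall (moves faster than 0.7 m/s with no finger on it): long (contact force between the fingers and tube_long below 0.05 N and linear speed of tube_long above 0.7 m/s).
It fails at once if a tube is dropped or let fall (moves faster than 0.7 m/s with no finger on it): short (contact force between the fingers and tube_short below 0.05 N and linear speed of tube_short above 0.7 m/s).
It fails at once if a tube already filed is shifted more than 15 mm (distance of any of filed_long, filed_short from where it was at the start of the episode above 0.015 m).
It fails at once if the bottle or the mug is shifted more than 30 mm (distance of any of spray, mug from where it was at the start of the episode above 0.03 m).
It also fails if it takes over 51 s, if anything falls off the work surface, if the arm or the gripper's body presses on something with over 40 N, if the wrist force passes 120 N, or if a joint passes its speed limit or range.

## Working session

There is one attempt and no reset: what is moved stays moved. The work goes in short steps, Python scripts to look and compute and a shell command to move; the robot and the scene stay as the last step left them, time stands still between calls to the robot, and variables do not carry over. Pictures are saved under pics/ and viewed, at most 11 in all, crops included, and the job is handed in when it is done.

```bash
mkdir -p pics; python3 - <<'E'
from workcell import manip, cams
import cv2, numpy as np
s=manip.sense();print(s['clock'],s['eef_pos'],s['eef_rot'],s['grip_width'])
for c in ['top','side']:
    im=cams.grab_frame(c);cv2.imwrite(f'pics/{c}0.png',im[:,:,::-1])
    k=cams.calibration(c);print(c,np.round(k['intrinsics'],1).tolist(),np.round(k['position'],3),np.round(k['orientation'],3).tolist())
    for l in ['tube_long','tube_short','bed_long','bed_short','slot_long','slot_short','filed_long','filed_short','spray','mug']:
        print(c,l,[(np.round(d['uv']).tolist(),round(d['conf'],2)) for d in cams.pinpoint(c,l)][:3])
print(cams.calibration('wrist'))
E
```

```text
0.0 [ 0.22918813 -0.58085295  0.25221858] [[-9.30286578e-01 -3.66832455e-01 -9.11892424e-04]
 [-3.66833574e-01  9.30284366e-01  2.03148612e-03]
 [ 1.03104223e-04  2.22437703e-03 -9.99997521e-01]] 0.08528794531765296
top [[455.4, 0.0, 315.2], [0.0, 455.4, 197.7], [0.0, 0.0, 1.0]] [ 0.48  -0.059  1.031] [[-0.012, -0.993, 0.118], [-1.0, 0.013, 0.015], [-0.016, -0.118, -0.993]]
top tube_long [([345.0, 123.0], 0.74), ([296.0, 260.0], 0.6)]
top tube_short [([298.0, 186.0], 0.73)]
top bed_long [([437.0, 220.0], 0.8), ([294.0, 258.0], 0.64)]
top bed_short [([204.0, 202.0], 0.71)]
top slot_long [([424.0, 245.0], 0.6)]
top slot_short [([185.0, 220.0], 0.85), ([195.0, 188.0], 0.51)]
top filed_long [([418.0, 205.0], 0.58)]
top filed_short [([193.0, 186.0], 0.67)]
top spray [([245.0, 124.0], 0.95), ([296.0, 260.0], 0.45)]
top mug [([345.0, 125.0], 0.71)]
side [[470.2, 0.0, 314.5], [0.0, 470.2, 199.7], [0.0, 0.0, 1.0]] [0.158 0.499 0.951] [[-0.774, -0.498, 0.392], [-0.633, 0.594, -0.496], [0.014, -0.632, -0.775]]
side tube_long [([342.0, 264.0], 0.84), ([371.0, 161.0], 0.19)]
side tube_short [([29
[... 225 characters left out ...]
2.0, 164.0], 0.61)]
side filed_short [([224.0, 274.0], 0.57)]
side spray [([213.0, 229.0], 0.63), ([249.0, 291.0], 0.51), ([238.0, 302.0], 0.44)]
side mug [([282.0, 178.0], 0.67)]
{'intrinsics': array([[336.18886767,   0.        , 321.21631025],
       [  0.        , 336.18886767, 193.80865905],
       [  0.        ,   0.        ,   1.        ]]), 'mount': array([[-1.40642937e-03, -9.52298890e-01, -3.05163640e-01,
         7.73559252e-02],
       [ 9.99998998e-01, -1.38817564e-03, -2.76801788e-04,
         4.44278113e-04],
       [-1.60022697e-04, -3.05163723e-01,  9.52299888e-01,
        -1.20539081e-01],
       [ 0.00000000e+00,  0.00000000e+00,  0.00000000e+00,
         1.00000000e+00]])}
```

View pics/top0.png

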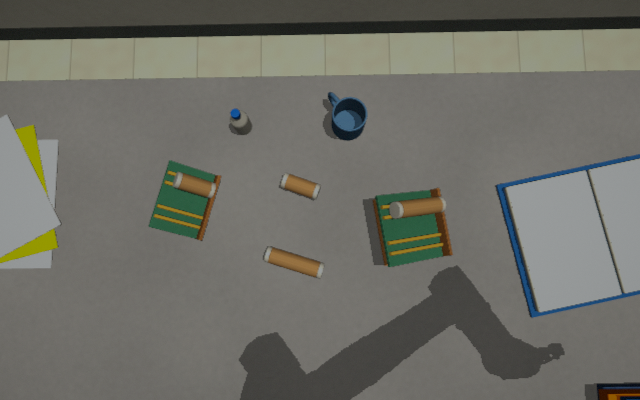

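View pics/side0.png

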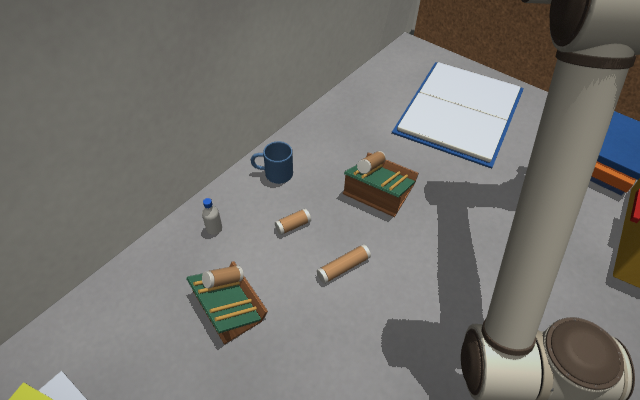

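The top view shows the long rack on the right (around 412,228) and the short rack on the left (around 185,200). Their lips are on the right. The long tube is at (294,262) and the short one at (300,186). The side view agrees, with the tubes at (344,264) and (293,221).

```bash
cat > h.py <<'E'
from workcell import manip, cams
import cv2, numpy as np
def cam(c,s=None):
    k=cams.calibration(c);K=k['intrinsics']
    if c=='wrist':
        s=s or manip.sense();T=np.eye(4);T[:3,:3]=s['eef_rot'];T[:3,3]=s['eef_pos'];T=T@k['mount']
        return K,T[:3,:3],T[:3,3]
    return K,np.array(k['orientation']),np.array(k['position'])
def ray(C,uv):
    K,R,p=C;d=R@np.linalg.inv(K)@[*uv,1];return p,d/np.linalg.norm(d)
def at(C,uv,z):
    p,d=ray(C,uv);return p+d*(z-p[2])/d[2]
def tri(obs):
    A=0;b=0;rs=[ray(*o) for o in obs]
    for p,d in rs:
        M=np.eye(3)-np.outer(d,d);A=A+M;b=b+M@p
    x=np.linalg.solve(A,b);return x,[np.linalg.norm(np.cross(x-p,d)) for p,d in rs]
def proj(C,X):
    K,R,p=C;q=K@R.T@(np.asarray(X)-p);return q[:2]/q[2]
E
python3 - <<'E'
from h import *
t,s=cam('top'),cam('side');np.set_printoptions(precision=4,suppress=True)
for n,a,b in [('TL',(295,261),(343,264)),('TS',(299,186),(294,220)),('slotL',(417,244),(399,172)),('slotS',(182,219),(241,302)),('fL',(418,206),(372,164)),('fS',(193,185),(224,276))]:
    print(n,*tri([(t,a),(s,b)]))
for n,a,b,z in [('TL',(267,254),(321,270),.018),('TS',(284,181),(317,193),.018),('rodL',(389,243),(440,236),.06),('lipL',(437,190),(450,255),.03),('lipS',(220,178),(204,238),.03)]:
    d=at(t,b,z)-at(t,a,z);print(n,np.degrees(np.arctan2(d[1],d[0])),np.linalg.norm(d))
E
```

```text
TL [0.4602 0.0029 0.0097] [np.float64(0.0005562936596280779), np.float64(0.000556293659628189)]
TS [ 0.6239 -0.0093  0.0281] [np.float64(0.001713079366534718), np.float64(0.0017130793665346682)]
slotL [ 0.4903 -0.2539  0.0909] [np.float64(0.002959803047922291), np.float64(0.0029598030479223193)]
slotS [0.5513 0.2398 0.0639] [np.float64(0.0012910107821171091), np.float64(0.001291010782117006)]
fL [ 0.5735 -0.266   0.0535] [np.float64(0.0013158701215480282), np.float64(0.0013158701215480232)]
fS [0.6248 0.2185 0.0603] [np.float64(0.0015399501308143233), np.float64(0.00153995013081417)]
TL -106.96387922155762 0.12439076893646622
TS -110.90946893873848 0.07923518736909613
rodL -82.90607557569643 0.10898419440909554
lipL -171.24405227615833 0.14440167628817266
lipS 165.8444163774616 0.13730525601268906
```

```bash
python3 -m pendant '[{"jaw":1,"slide":[0.24,0.31,0.05],"turn":0.9},{"jaw":1,"slide":[0.24,0.31,0.05],"turn":0.9},{"jaw":1,"slide":[0.24,0.31,0.05],"turn":0.9},{"jaw":1,"slide":[0.24,0.31,0.05],"turn":0.9},{"jaw":1,"slide":[0.24,0.31,0.05],"turn":0.9},{"jaw":1,"slide":[0.24,0.31,0.05],"turn":0.9},{"jaw":1,"slide":[0.24,0.31,0.05],"turn":0.9},{"jaw":1,"slide":[0.24,0.31,0.05],"turn":0.9}]' 20
python3 - <<'E'
from h import *
import json
s=manip.sense();im=cams.grab_frame('wrist');cv2.imwrite('pics/w1.png',im[:,:,::-1])
json.dump({k:np.array(s[k]).tolist() for k in('eef_pos','eef_rot')},open('w1.json','w'))
print(s['clock'],s['eef_pos'],s['joints'])
for l in ['tube_long','tube_short','bed_long','slot_long','filed_long']:
    print(l,[(np.round(d['uv']).tolist(),round(d['conf'],2)) for d in cams.pinpoint('wrist',l)][:3])
E
```

```text
clock: 1.9
eef_pos: [0.4705, -0.2694, 0.304]
eef_rot: [[-0.29, -0.957, 0.001], [-0.957, 0.29, -0.0], [0.0, -0.001, -1.0]]
wrist_force: [1.7, -0.6, 0.5]
grip_width: 0.0856
grip_force: 0.0
1.9 [ 0.47049414 -0.26936167  0.3040314 ] [-1.26463071e+01  1.20179060e+01 -6.41916011e+00  4.56103474e-03
 -7.15055386e+01 -4.20922342e+00]
tube_long [([380.0, 328.0], 0.75)]
tube_short [([272.0, 347.0], 0.98)]
bed_long [([255.0, 134.0], 0.83)]
slot_long [([295.0, 164.0], 0.73)]
filed_long [([239.0, 195.0], 0.64)]
```

View pics/w1.png

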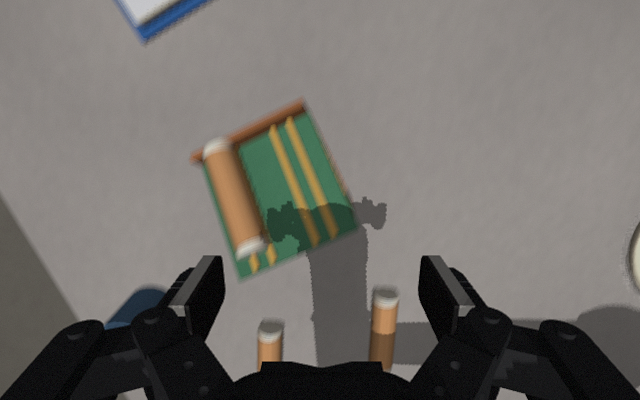

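The wrist view shows the long rack. Its upper board corners are at (357,226) and (240,280), and the empty-cradle rods run (272,126)-(315,244) and (289,118)-(335,237). I'll fit the bed pose to these, then move over the tubes.

```bash
cat >> h.py <<'E'
from scipy.optimize import least_squares
def bedR(yaw):
    c,s=np.cos(yaw),np.sin(yaw);a=np.radians(30)
    x=np.array([c*np.cos(a),s*np.cos(a),np.sin(a)]);y=np.array([-s,c,0]);return np.c_[x,y,np.cross(x,y)]
def fitbed(p0,obs):
    # obs: (camera, bed point with None for free x, uv, sigma px)
    nf=sum(o[1][0] is None for o in obs)
    def f(q):
        R=bedR(q[3]);r=[];i=4
        for C,b,uv,s in obs:
            b=list(b)
            if b[0] is None: b[0]=q[i];i+=1
            r+=list((proj(C,q[:3]+R@b)-uv)/s)
        return r
    s=least_squares(f,[*p0]+[.07]*nf,loss='soft_l1');return s.x,np.round(np.array(f(s.x)).reshape(-1,2),1)
E
python3 - <<'E'
from h import *
import json
np.set_printoptions(precision=4,suppress=True)
t,s,w=cam('top'),cam('side'),cam('wrist',json.load(open('w1.json')))
b=lambda x,y,z:(None if x is None else x/1000,y/1000,z/1000)
obs=[(w,b(150,75,0),(357,226),2),(w,b(150,-75,0),(240,280),2),(w,b(0,75,0),(306,110),3),
(w,b(None,48.5,6),(289,120),2),(w,b(None,48.5,6),(335,236),2),(w,b(None,26.5,6),(272,128),2),(w,b(None,26.5,6),(315,243),2),
(w,b(65,-37.5,23),(235,196),3),(w,b(0,0,0),(255,134),4),(w,b(65,37.5,23),(295,164),6),
(t,b(150,-75,0),(376,197),2),(t,b(150,75,0),(387,266),2),(t,b(0,0,0),(437,220),5),(t,b(65,-37.5,23),(418,206),3),
(t,b(None,48.5,6),(391,254),2),(t,b(None,48.5,6),(441,248),2),(t,b(None,26.5,6),(389,243),2),(t,b(None,26.5,6),(440,236),2),
(s,b(0,0,0),(389,169),5),(s,b(65,-37.5,23),(372,164),3),(s,b(65,37.5,23),(399,172),5)]
q,r=fitbed([.53,-.31,.02,np.pi/2],obs)
print(q[:3],np.degrees(q[3]),q[4:]);print(r.tolist())
R=bedR(q[3]);print('slot',q[:3]+R@[.065,.0375,.023],'72:',q[:3]+R@[.072,.0375,.023])
print('TL ends in wrist z.018',at(w,(385,290),.03))
E
python3 -m pendant '[{"jaw":1,"slide":[0.04,0.2,0.0],"turn":0.0},{"jaw":1,"slide":[0.04,0.2,0.0],"turn":0.0},{"jaw":1,"slide":[0.04,0.2,0.0],"turn":0.0},{"jaw":1,"slide":[0.04,0.2,0.0],"turn":0.0},{"jaw":1,"slide":[0.04,0.2,0.0],"turn":0.0},{"jaw":1,"slide":[0.04,0.2,0.0],"turn":0.0}]'
python3 - <<'E'
from h import *
import json
s=manip.sense();im=cams.grab_frame('wrist');cv2.imwrite('pics/w2.png',im[:,:,::-1])
json.dump({k:np.array(s[k]).tolist() for k in('eef_pos','eef_rot')},open('w2.json','w'))
print(s['clock'],s['eef_pos'])
for l in ['tube_long','tube_short']:
    print(l,[(np.round(d['uv']).tolist(),round(d['conf'],2)) for d in cams.pinpoint('wrist',l)][:3])
E
```

```text
[ 0.5438 -0.3111  0.0164] 98.60265399301267 [0.0035 0.1494 0.003  0.148  0.1441 0.0037 0.1441 0.0007]
[[1.7, 0.3], [-0.5, -0.5], [1.2, -0.1], [0.0, -0.0], [0.9, -0.3], [0.1, -0.1], [1.4, -0.3], [-0.0, -0.4], [-0.3, 0.8], [-0.0, 0.4], [-0.0, -1.8], [1.0, -0.3], [-0.3, 0.2], [-0.2, -0.2], [-0.1, -1.1], [-0.2, -2.6], [-0.1, -0.9], [-0.1, -1.6], [-0.1, 0.1], [-0.4, -1.1], [-0.4, -0.0]]
slot [ 0.5    -0.2724  0.0688] 72: [ 0.4991 -0.2664  0.0723]
TL ends in wrist z.018 [ 0.4427 -0.0664  0.03  ]
clock: 2.8
eef_pos: [0.5092, -0.0714, 0.3032]
eef_rot: [[-0.29, -0.957, -0.0], [-0.957, 0.29, -0.0], [0.0, 0.0, -1.0]]
wrist_force: [0.7, -1.0, -0.1]
grip_width: 0.0851
grip_force: 0.0
2.8 [ 0.50920066 -0.07137118  0.30318012]
tube_long [([373.0, 196.0], 0.7)]
tube_short [([247.0, 221.0], 0.61)]
```

View pics/w2.png

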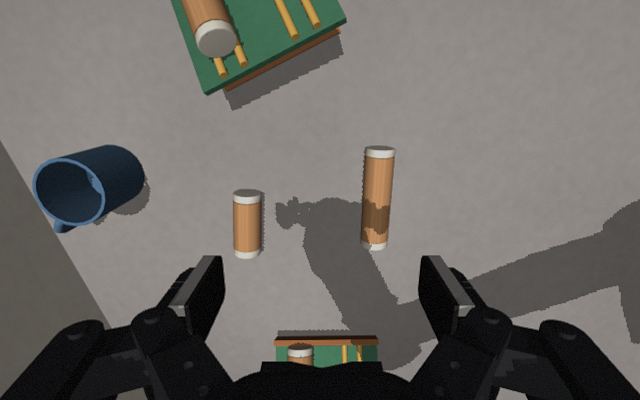

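The wrist view shows the long tube from (379,152) to (374,245) and the short one from (248,194) to (246,255). I'll triangulate their centres and axes.

```bash
python3 - <<'E'
from h import *
import json
np.set_printoptions(precision=4,suppress=True)
t,s,w=cam('top'),cam('side'),cam('wrist',json.load(open('w2.json')))
for n,a,b,c,e1,e2 in [('TL',(294,262),(344,264),(376.5,198),(379.5,152),(374.5,245)),('TS',(300,186.5),(293.5,221),(247,222),(248,194),(246.5,254))]:
    x,r=tri([(t,a),(s,b),(w,c)]);d=at(w,e1,.018)-at(w,e2,.018)
    print(n,x,np.round(r,4),'wrist@.018',at(w,c,.018),'top',at(t,a,.018),'ang',np.degrees(np.arctan2(d[1],d[0])),np.linalg.norm(d))
R=np.array(manip.sense()['eef_rot']);print('close ang',np.degrees(np.arctan2(R[1,1],R[0,1])))
E
```

```text
TL [0.4579 0.0049 0.0155] [0.0005 0.0009 0.0013] wrist@.018 [0.4593 0.0047 0.018 ] top [0.4577 0.0044 0.018 ] ang -106.9697897494469 0.1250863936094951
TS [ 0.6265 -0.0117  0.019 ] [0.0018 0.0007 0.002 ] wrist@.018 [ 0.6286 -0.0125  0.018 ] top [ 0.6257 -0.0102  0.018 ] ang -112.09822317809316 0.08503637804502176
close ang 162.94935214947452
```

```bash
python3 -m pendant '[{"jaw":1,"slide":[-0.051,0.076,-0.04],"turn":0.0},{"jaw":1,"slide":[-0.051,0.076,-0.04],"turn":0.0},{"jaw":1,"slide":[-0.051,0.076,-0.09],"turn":0.0},{"jaw":1,"slide":[-0.051,0.076,-0.14],"turn":0.0},{"jaw":1,"slide":[-0.051,0.076,-0.19],"turn":0.0},{"jaw":1,"slide":[-0.051,0.076,-0.23],"turn":0.0},{"jaw":1,"slide":[-0.051,0.076,-0.26],"turn":0.0},{"jaw":1,"slide":[-0.051,0.076,-0.276],"turn":0.0}]' 20
python3 -m pendant '[{"jaw":1,"slide":[0,0,0],"turn":0.0},{"jaw":0.2,"slide":[0,0,0],"turn":0.0},{"jaw":0.2,"slide":[0,0,0],"turn":0.0},{"jaw":0.2,"slide":[0,0,0],"turn":0.0},{"jaw":0.2,"slide":[0,0,0],"turn":0.0},{"jaw":0.2,"slide":[0,0,0],"turn":0.0},{"jaw":0.2,"slide":[0,0,0],"turn":0.0},{"jaw":0.2,"slide":[0,0,0],"turn":0.0}]' 25
```

```text
clock: 3.75
eef_pos: [0.457, 0.0025, 0.0248]
eef_rot: [[-0.294, -0.956, -0.004], [-0.956, 0.294, -0.002], [0.003, 0.004, -1.0]]
wrist_force: [0.1, -0.9, 0.6]
grip_width: 0.0852
grip_force: 0.0
clock: 4.55
eef_pos: [0.4591, 0.0048, 0.0286]
eef_rot: [[-0.291, -0.957, 0.002], [-0.957, 0.291, 0.001], [-0.001, -0.002, -1.0]]
wrist_force: [-1.5, -1.2, 5.1]
grip_width: 0.0352
grip_force: 24.7
```

```bash
python3 -m pendant '[{"jaw":0.2,"slide":[0,0,0.03],"turn":0.0},{"jaw":0.2,"slide":[0,0,0.07],"turn":0.0},{"jaw":0.2,"slide":[0,0,0.12],"turn":0.0},{"jaw":0.2,"slide":[0.005,-0.04,0.14],"turn":0.1},{"jaw":0.2,"slide":[0.015,-0.085,0.144],"turn":0.2},{"jaw":0.2,"slide":[0.02,-0.13,0.144],"turn":0.3},{"jaw":0.2,"slide":[0.03,-0.18,0.144],"turn":0.4},{"jaw":0.2,"slide":[0.035,-0.22,0.144],"turn":0.446}]' 25
python3 -m pendant '[{"jaw":0.2,"slide":[0.004,-0.03,0],"turn":0.0},{"jaw":0.2,"slide":[0.006,-0.051,0],"turn":0.0},{"jaw":0.2,"slide":[0.006,-0.051,0],"turn":0.0},{"jaw":0.2,"slide":[0.006,-0.051,0],"turn":0.0},{"jaw":0.2,"slide":[0.006,-0.051,0],"turn":0.0}]' 
python3 - <<'E'
from h import *
import json
s=manip.sense();im=cams.grab_frame('wrist');cv2.imwrite('pics/w3.png',im[:,:,::-1])
im=cams.grab_frame('side');cv2.imwrite('pics/s3.png',cv2.resize(im[90:290,260:480,::-1],None,fx=2.5,fy=2.5))
cv2.imwrite('pics/ws3.png',np.vstack([cv2.resize(cv2.imread('pics/w3.png')[100:],(480,225)),cv2.resize(cv2.imread('pics/s3.png'),(480,370))]))
E
```

```text
clock: 5.35
eef_pos: [0.4935, -0.2174, 0.1718]
eef_rot: [[0.153, -0.988, 0.001], [-0.988, -0.153, -0.0], [0.0, -0.001, -1.0]]
wrist_force: [0.5, 1.3, -0.4]
grip_width: 0.0349
grip_force: 25.8
clock: 5.85
eef_pos: [0.4991, -0.2655, 0.1713]
eef_rot: [[0.151, -0.989, -0.0], [-0.989, -0.151, 0.0], [-0.0, 0.0, -1.0]]
wrist_force: [-0.4, 0.2, -0.9]
grip_width: 0.0353
grip_force: 25.8
```

View pics/ws3.png

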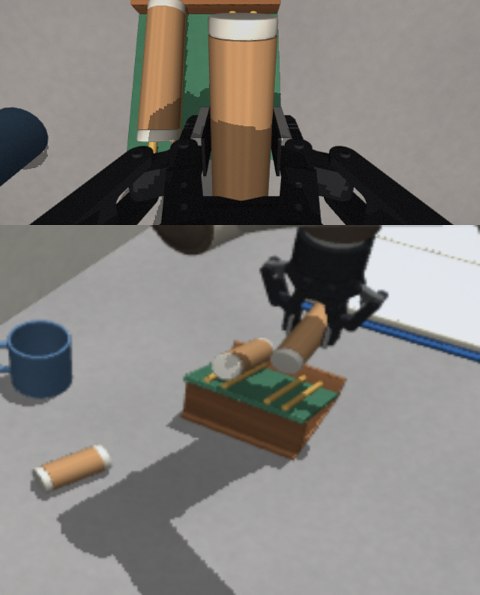

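The tube hangs level over the empty cradle and in line with it. The next move lowers it so that the upper rod ends tip it to the slope.

```bash
python3 -m pendant '[{"jaw":0.2,"slide":[0,0,-0.03],"turn":0.0},{"jaw":0.2,"slide":[0,0,-0.045],"turn":0.0},{"jaw":0.2,"slide":[0,0,-0.05],"turn":0.0},{"jaw":0.2,"slide":[0,0,-0.055],"turn":0.0},{"jaw":0.2,"slide":[0,0,-0.06],"turn":0.0},{"jaw":0.2,"slide":[0,0,-0.065],"turn":0.0}]' 20
python3 -m pendant '[{"jaw":0.2,"slide":[0,0,-0.005],"turn":0.0},{"jaw":0.2,"slide":[0,0,-0.009],"turn":0.0},{"jaw":0.2,"slide":[0,0,-0.013],"turn":0.0},{"jaw":0.2,"slide":[0,0,-0.017],"turn":0.0},{"jaw":0.2,"slide":[0,0,-0.019],"turn":0.0},{"jaw":0.2,"slide":[0,0,-0.019],"turn":0.0}]' 
python3 - <<'E'
from h import *
im=cams.grab_frame('wrist');cv2.imwrite('pics/w4.png',im[:,:,::-1])
im=cams.grab_frame('side');cv2.imwrite('pics/s4.png',cv2.resize(im[90:290,260:480,::-1],None,fx=2.5,fy=2.5))
cv2.imwrite('pics/ws4.png',np.vstack([cv2.resize(cv2.imread('pics/w4.png')[100:],(480,225)),cv2.resize(cv2.imread('pics/s4.png'),(480,370))]))
E
```

```text
clock: 6.55
eef_pos: [0.5006, -0.2672, 0.1077]
eef_rot: [[0.152, -0.988, 0.003], [-0.988, -0.152, -0.002], [0.003, -0.003, -1.0]]
wrist_force: [-0.7, -5.0, 2.7]
grip_width: 0.0351
grip_force: 26.0
clock: 7.15
eef_pos: [0.4991, -0.2661, 0.0868]
eef_rot: [[0.15, -0.989, -0.001], [-0.989, -0.15, 0.0], [-0.001, 0.001, -1.0]]
wrist_force: [-0.2, -1.6, 1.8]
grip_width: 0.0346
grip_force: 27.5
```

View pics/ws4.png

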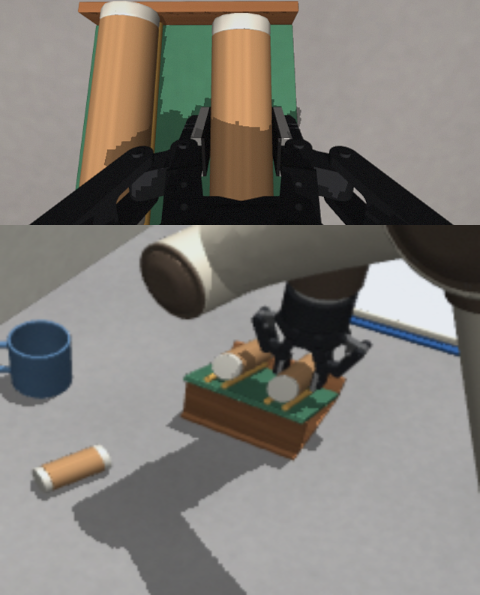

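The tube is tipping as intended and looks nearly parallel to its neighbour. I'll go down a little more and watch the force.

```bash
python3 -m pendant '[{"jaw":0.2,"slide":[0,0,-0.002],"turn":0.0},{"jaw":0.2,"slide":[0,0,-0.004],"turn":0.0},{"jaw":0.2,"slide":[0,0,-0.004],"turn":0.0}]' 20; python3 -m pendant '[{"jaw":0.2,"slide":[0,0,-0.002],"turn":0.0},{"jaw":0.2,"slide":[0,0,-0.002],"turn":0.0}]'
```

```text
clock: 7.55
eef_pos: [0.4989, -0.266, 0.0829]
eef_rot: [[0.15, -0.989, -0.001], [-0.989, -0.15, 0.001], [-0.001, 0.001, -1.0]]
wrist_force: [-2.0, -0.4, 2.4]
grip_width: 0.0351
grip_force: 28.1
clock: 7.75
eef_pos: [0.4991, -0.2664, 0.0817]
eef_rot: [[0.151, -0.989, -0.001], [-0.989, -0.151, -0.0], [0.0, 0.001, -1.0]]
wrist_force: [-2.8, -1.8, 4.8]
grip_width: 0.0353
grip_force: 28.5
```

```bash
python3 -m pendant '[{"jaw":0.42,"slide":[0,0,-0.001],"turn":0.0},{"jaw":0.44,"slide":[0,0,-0.001],"turn":0.0},{"jaw":0.46,"slide":[0,0,0],"turn":0.0},{"jaw":0.5,"slide":[0,0,0],"turn":0.0},{"jaw":0.56,"slide":[0,0,0],"turn":0.0},{"jaw":0.6,"slide":[0,0,0.005],"turn":0.0},{"jaw":0.6,"slide":[0,0,0.02],"turn":0.0},{"jaw":0.6,"slide":[0,0,0.05],"turn":0.0}]' 20
python3 -m pendant '[{"jaw":0.6,"slide":[0,0,0.04],"turn":0.0},{"jaw":0.6,"slide":[0.02,0.03,0.08],"turn":0.0},{"jaw":0.6,"slide":[0.04,0.05,0.12],"turn":-0.1},{"jaw":1,"slide":[0.06,0.09,0.14],"turn":-0.25},{"jaw":1,"slide":[0.08,0.13,0.15],"turn":-0.4},{"jaw":1,"slide":[0.12,0.17,0.15],"turn":-0.53},{"jaw":1,"slide":[0.125,0.2,0.15],"turn":-0.53},{"jaw":1,"slide":[0.125,0.2,0.15],"turn":-0.53}]'
python3 - <<'E'
from h import *
import json
np.set_printoptions(precision=4,suppress=True)
s=manip.sense();im=cams.grab_frame('wrist')
print(s['clock'],s['eef_pos'])
json.dump({k:np.array(s[k]).tolist() for k in('eef_pos','eef_rot')},open('w5.json','w'))
for l in ['tube_short','tube_long','filed_long','spray']:
    print(l,[(np.round(d['uv']).tolist(),round(d['conf'],2)) for d in cams.pinpoint('wrist',l)][:3])
t=cams.grab_frame('top')
cv2.imwrite('pics/ws5.png',np.vstack([im[:,:,::-1],cv2.resize(t[170:290,340:500,::-1],(640,480))])[:,:,:].copy()[:880])
a=cv2.resize(im[:,:,::-1],(480,300));b=cv2.resize(t[170:290,360:480,::-1],(290,290));cv2.imwrite('pics/ws5.png',np.hstack([a,cv2.resize(b,(300,300))]))
E
```

```text
clock: 8.55
eef_pos: [0.4981, -0.2659, 0.13]
eef_rot: [[0.15, -0.989, -0.005], [-0.989, -0.15, 0.002], [-0.002, 0.005, -1.0]]
wrist_force: [0.0, 1.0, 0.5]
grip_width: 0.0516
grip_force: 0.0
clock: 9.35
eef_pos: [0.6258, -0.0624, 0.2809]
eef_rot: [[-0.365, -0.931, 0.0], [-0.931, 0.365, 0.001], [-0.001, -0.0, -1.0]]
wrist_force: [-0.3, 0.8, -0.2]
grip_width: 0.0854
grip_force: 0.0
9.35 [ 0.6258 -0.0624  0.2809]
tube_short [([334.0, 197.0], 0.98)]
tube_long []
filed_long []
spray [([272.0, 312.0], 0.69)]
```

View pics/ws5.png

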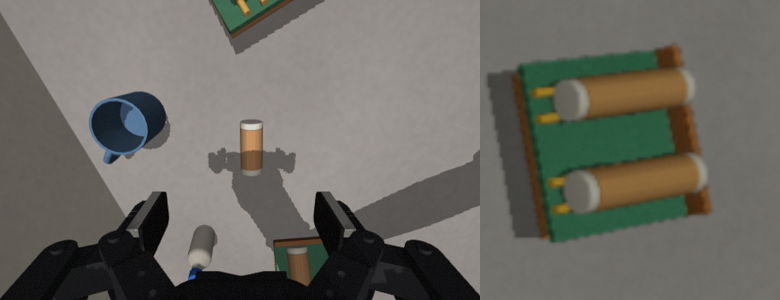

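The long tube is filed parallel to its neighbour at the lip. The short tube spans roughly (335,165) to (336,230) in wrist pixels.

```bash
python3 - <<'E'
from h import *
import json
np.set_printoptions(precision=4,suppress=True)
t,s,w=cam('top'),cam('side'),cam('wrist',json.load(open('w5.json')))
w2=cam('wrist',json.load(open('w2.json')))
c=(335,198)
print(tri([(t,(300,186.5)),(s,(293.5,221)),(w2,(247,222)),(w,c)]),at(w,c,.018))
d=at(w,(334.5,166),.018)-at(w,(336,230),.018);print(np.degrees(np.arctan2(d[1],d[0])),np.linalg.norm(d))
R=np.array(manip.sense()['eef_rot']);print('close ang',np.degrees(np.arctan2(R[1,1],R[0,1])), manip.sense()['eef_pos'],w[2])
E
```

```text
(array([ 0.6272, -0.0111,  0.0194]), [np.float64(0.0019087031607496335), np.float64(0.0016438909534451612), np.float64(0.0019057097533541668), np.float64(0.0027567914730640334)]) [ 0.6295 -0.0089  0.018 ]
-109.51014370778447 0.08129251756424444
close ang 158.20372731810053 [ 0.624  -0.0674  0.2816] [ 0.5977 -0.1344  0.4014]
```

```bash
python3 -m pendant '[{"jaw":1,"slide":[0.0035,0.045,-0.02],"turn":0.01},{"jaw":1,"slide":[0.0035,0.055,-0.06],"turn":0.01},{"jaw":1,"slide":[0.0035,0.055,-0.11],"turn":0.01},{"jaw":1,"slide":[0.0035,0.055,-0.16],"turn":0.01},{"jaw":1,"slide":[0.0035,0.055,-0.205],"turn":0.01},{"jaw":1,"slide":[0.0035,0.055,-0.235],"turn":0.01},{"jaw":1,"slide":[0.0035,0.055,-0.253],"turn":0.01},{"jaw":1,"slide":[0.0035,0.055,-0.253],"turn":0.01}]' 20
python3 -m pendant '[{"jaw":0.2,"slide":[0,0,0],"turn":0.0},{"jaw":0.2,"slide":[0,0,0],"turn":0.0},{"jaw":0.2,"slide":[0,0,0],"turn":0.0},{"jaw":0.2,"slide":[0,0,0],"turn":0.0},{"jaw":0.2,"slide":[0,0,0],"turn":0.0},{"jaw":0.2,"slide":[0,0,0],"turn":0.0},{"jaw":0.2,"slide":[0,0,0],"turn":0.0}]' 25
```

```text
clock: 10.45
eef_pos: [0.6257, -0.0129, 0.0253]
eef_rot: [[-0.363, -0.932, -0.006], [-0.932, 0.363, -0.001], [0.003, 0.006, -1.0]]
wrist_force: [-0.3, -0.1, 0.6]
grip_width: 0.0855
grip_force: 0.0
clock: 11.15
eef_pos: [0.6288, -0.0113, 0.03]
eef_rot: [[-0.36, -0.933, 0.003], [-0.933, 0.36, 0.0], [-0.001, -0.002, -1.0]]
wrist_force: [-0.7, 0.5, 6.6]
grip_width: 0.0351
grip_force: 25.1
```

```bash
python3 -m pendant '[{"jaw":0.2,"slide":[0,0,0.03],"turn":0.0},{"jaw":0.2,"slide":[0,0,0.075],"turn":0.0},{"jaw":0.2,"slide":[0,0,0.125],"turn":0.0},{"jaw":0.2,"slide":[-0.02,0.03,0.16],"turn":0.03},{"jaw":0.2,"slide":[-0.04,0.06,0.2],"turn":0.06},{"jaw":0.2,"slide":[-0.06,0.09,0.23],"turn":0.1},{"jaw":0.2,"slide":[-0.08,0.13,0.25],"turn":0.12},{"jaw":0.2,"slide":[-0.1,0.17,0.26],"turn":0.12}]' 25
python3 -m pendant '[{"jaw":0.2,"slide":[-0.03,0.04,0],"turn":0.0},{"jaw":0.2,"slide":[-0.05,0.07,0],"turn":0.0},{"jaw":0.2,"slide":[-0.05,0.07,0],"turn":0.0},{"jaw":0.2,"slide":[-0.05,0.07,0],"turn":0.0},{"jaw":0.2,"slide":[-0.05,0.07,0],"turn":0.0}]'
python3 - <<'E'
from h import *
import json
s=manip.sense();im=cams.grab_frame('wrist')
cv2.imwrite('pics/w6.png',im[:,:,::-1])
print(s['clock'],s['eef_pos'],s['joints'])
json.dump({k:np.array(s[k]).tolist() for k in('eef_pos','eef_rot')},open('w6.json','w'))
for l in ['bed_short','slot_short','filed_short']:
    print(l,[(np.round(d['uv']).tolist(),round(d['conf'],2)) for d in cams.pinpoint('wrist',l)][:3])
E
```

```text
clock: 11.95
eef_pos: [0.5274, 0.1601, 0.2912]
eef_rot: [[-0.247, -0.969, 0.004], [-0.969, 0.247, 0.003], [-0.004, -0.003, -1.0]]
wrist_force: [1.4, 1.5, 0.1]
grip_width: 0.0347
grip_force: 25.2
clock: 12.45
eef_pos: [0.4781, 0.2281, 0.2882]
eef_rot: [[-0.247, -0.969, -0.0], [-0.969, 0.247, -0.0], [0.0, 0.0, -1.0]]
wrist_force: [0.3, -0.1, -1.4]
grip_width: 0.0354
grip_force: 25.3
12.45 [0.47805943 0.22813839 0.28817844] [ 4.30693738e+01  1.13439085e+01 -9.57241682e+00 -5.57043917e-04
 -6.91025950e+01 -5.73728197e+01]
bed_short [([233.0, 157.0], 0.67)]
slot_short [([256.0, 189.0], 0.65)]
filed_short [([187.0, 189.0], 0.91)]
```

View pics/w6.png

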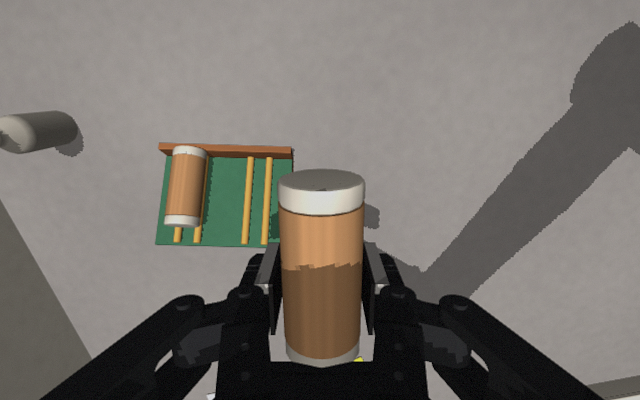

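The wrist view shows the short rack. Its lip runs (160,148)-(292,153), the rods (249,158)-(245,243) and (269,158)-(265,243), and the upper-left board corner is at (156,244).

```bash
python3 - <<'E'
from h import *
import json
np.set_printoptions(precision=4,suppress=True)
t,s,w=cam('top'),cam('side'),cam('wrist',json.load(open('w6.json')))
b=lambda x,y,z:(None if x is None else x/1000,y/1000,z/1000)
obs=[(w,b(105,-75,0),(156,244),2),(w,b(0,75,0),(291,159),3),(w,b(0,-75,0),(165,156),3),
(w,b(None,48.5,6),(269,159),2),(w,b(None,48.5,6),(264.5,243),2),(w,b(None,26.5,6),(249.5,158),2),(w,b(None,26.5,6),(245,243),2),
(w,b(42.5,-37.5,23),(186,189),3),(w,b(0,0,0),(233,157),4),(w,b(42.5,37.5,23),(256,189),5),
(t,b(105,-75,0),(170,162),2),(t,b(105,75,0),(150,226),2),(t,b(0,0,0),(204,202),5),(t,b(42.5,-37.5,23),(194,185),3),
(t,b(None,48.5,6),(155,217),2),(t,b(None,48.5,6),(199,228),2),(t,b(None,26.5,6),(158,207),2),(t,b(None,26.5,6),(202,217),2),
(s,b(0,0,0),(246,294),5),(s,b(42.5,-37.5,23),(224,276),3),(s,b(42.5,37.5,23),(241,302),5)]
q,r=fitbed([.57,.17,.02,np.radians(76)],obs)
print(q[:3],np.degrees(q[3]),q[4:]);print(r.tolist())
R=bedR(q[3]);print('slot',q[:3]+R@[.0425,.0375,.023],'49:',q[:3]+R@[.049,.0375,.023])
S=manip.sense();E=np.array(S['eef_rot']);print('axis',np.degrees(np.arctan2(-E[1,0],-E[0,0])),S['eef_pos'])
E
```

```text
[0.5851 0.2032 0.0142] 74.73993047526142 [0.0043 0.1019 0.0035 0.1022 0.0995 0.0022 0.0995 0.0024]
[[-0.1, 0.3], [0.5, -0.5], [0.4, -0.2], [0.1, 0.0], [0.3, 0.0], [0.5, 0.0], [0.1, 0.0], [0.3, -0.9], [-0.9, -0.1], [-0.1, -0.4], [-0.6, -1.2], [-0.7, 0.4], [0.3, 0.8], [0.1, -0.2], [0.2, -0.7], [0.1, -0.6], [0.2, -0.7], [-0.0, 0.1], [-0.5, -0.4], [-0.4, -0.0], [-0.2, -0.0]]
slot [0.5555 0.2375 0.0554] 49: [0.557  0.2429 0.0587]
axis 75.63120605737824 [0.4784 0.2278 0.2881]
```

```bash
python3 -m pendant '[{"jaw":0.2,"slide":[0.04,0.008,0],"turn":-0.016},{"jaw":0.2,"slide":[0.0785,0.015,-0.02],"turn":-0.016},{"jaw":0.2,"slide":[0.0785,0.015,-0.06],"turn":-0.016},{"jaw":0.2,"slide":[0.0785,0.015,-0.1],"turn":-0.016},{"jaw":0.2,"slide":[0.0785,0.015,-0.14],"turn":-0.016},{"jaw":0.2,"slide":[0.0785,0.015,-0.16],"turn":-0.016},{"jaw":0.2,"slide":[0.0785,0.015,-0.16],"turn":-0.016},{"jaw":0.2,"slide":[0.0785,0.015,-0.16],"turn":-0.016}]' 20
python3 - <<'E'
from h import *
im=cams.grab_frame('wrist');t=cams.grab_frame('side')
a=cv2.resize(im[:,:,::-1],(480,300));b=cv2.resize(t[220:370,160:310,::-1],(300,300));cv2.imwrite('pics/ws7.png',np.hstack([a,b]))
E
```

```text
clock: 13.45
eef_pos: [0.5573, 0.2434, 0.1288]
eef_rot: [[-0.262, -0.965, 0.001], [-0.965, 0.262, -0.0], [0.0, -0.001, -1.0]]
wrist_force: [1.5, 0.6, 0.3]
grip_width: 0.035
grip_force: 25.3
```

View pics/ws7.png

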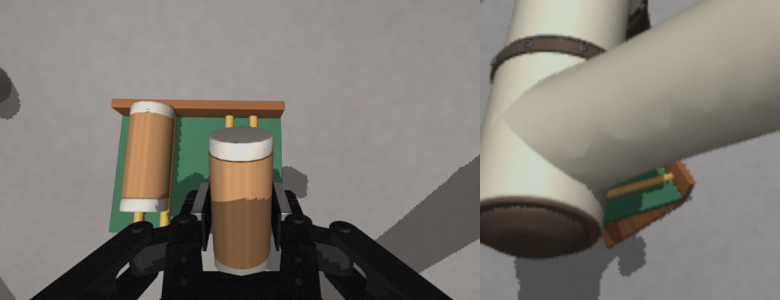

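The tube is lined up over the rods. I'll lower it in the same way.

```bash
python3 -m pendant '[{"jaw":0.2,"slide":[0,0,-0.02],"turn":0.0},{"jaw":0.2,"slide":[0,0,-0.03],"turn":0.0},{"jaw":0.2,"slide":[0,0,-0.035],"turn":0.0},{"jaw":0.2,"slide":[0,0,-0.04],"turn":0.0},{"jaw":0.2,"slide":[0,0,-0.045],"turn":0.0},{"jaw":0.2,"slide":[0,0,-0.05],"turn":0.0},{"jaw":0.2,"slide":[0,0,-0.053],"turn":0.0},{"jaw":0.2,"slide":[0,0,-0.053],"turn":0.0}]' 20
python3 -m pendant '[{"jaw":0.2,"slide":[0,0,-0.002],"turn":0.0},{"jaw":0.2,"slide":[0,0,-0.004],"turn":0.0},{"jaw":0.2,"slide":[0,0,-0.004],"turn":0.0}]'
```

```text
clock: 14.35
eef_pos: [0.5573, 0.2425, 0.0767]
eef_rot: [[-0.262, -0.965, 0.001], [-0.965, 0.262, -0.001], [0.001, -0.002, -1.0]]
wrist_force: [2.4, -5.0, 3.7]
grip_width: 0.035
grip_force: 27.7
clock: 14.65
eef_pos: [0.5576, 0.2427, 0.073]
eef_rot: [[-0.262, -0.965, 0.002], [-0.965, 0.262, -0.001], [0.0, -0.002, -1.0]]
wrist_force: [0.9, -5.2, 4.9]
grip_width: 0.0352
grip_force: 28.6
```

```bash
python3 -m pendant '[{"jaw":0.2,"slide":[0,0,-0.0015],"turn":0.0},{"jaw":0.2,"slide":[0,0,-0.003],"turn":0.0},{"jaw":0.2,"slide":[0,0,-0.003],"turn":0.0}]'
python3 - <<'E'
from h import *
im=cams.grab_frame('wrist');t=cams.grab_frame('top')
a=cv2.resize(im[:,:,::-1],(480,300));b=cv2.resize(t[140:260,120:240,::-1],(300,300));cv2.imwrite('pics/ws8.png',np.hstack([a,b]))
E
```

```text
clock: 14.95
eef_pos: [0.5577, 0.243, 0.0701]
eef_rot: [[-0.262, -0.965, 0.003], [-0.965, 0.262, -0.0], [-0.001, -0.003, -1.0]]
wrist_force: [1.5, -5.1, 5.6]
grip_width: 0.0353
grip_force: 29.3
```

View pics/ws8.png

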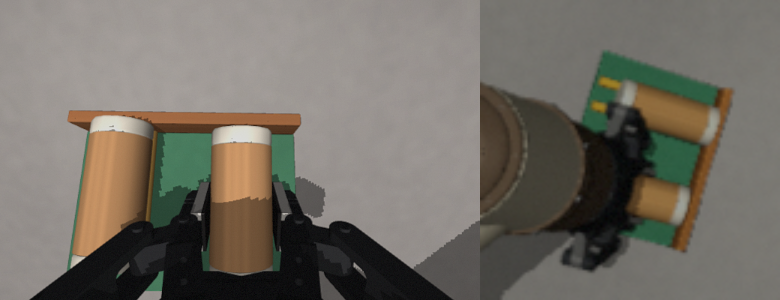

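The tube lies in the cradle parallel to its neighbour, with its lower end a few mm up from the lip. I'll release it gently.

```bash
python3 -m pendant '[{"jaw":0.42,"slide":[0,0,-0.001],"turn":0.0},{"jaw":0.44,"slide":[0,0,-0.001],"turn":0.0},{"jaw":0.46,"slide":[0,0,0],"turn":0.0},{"jaw":0.5,"slide":[0,0,0],"turn":0.0},{"jaw":0.56,"slide":[0,0,0],"turn":0.0},{"jaw":0.6,"slide":[0,0,0.005],"turn":0.0},{"jaw":0.6,"slide":[0,0,0.02],"turn":0.0},{"jaw":0.6,"slide":[0,0,0.05],"turn":0.0}]' 20
python3 -m pendant '[{"jaw":0.6,"slide":[0,0,0.04],"turn":0.0},{"jaw":0.6,"slide":[0,0,0.08],"turn":0.0},{"jaw":0.6,"slide":[-0.03,0.0,0.12],"turn":0},{"jaw":0.6,"slide":[-0.07,-0.03,0.14],"turn":0},{"jaw":0.6,"slide":[-0.11,-0.06,0.15],"turn":0},{"jaw":0.6,"slide":[-0.13,-0.1,0.15],"turn":0},{"jaw":0.6,"slide":[-0.13,-0.14,0.15],"turn":0},{"jaw":0.6,"slide":[-0.13,-0.14,0.15],"turn":0}]'
python3 - <<'E'
from h import *
t=cams.grab_frame('top');s=cams.grab_frame('side')
a=cv2.resize(t[140:290,120:480,::-1],(720,300));b=cv2.resize(s[130:360,170:440,::-1],(352,300));cv2.imwrite('pics/ws9.png',np.vstack([a,np.hstack([b,np.zeros((300,368,3),np.uint8)])]))
print(manip.sense()['clock'])
E
```

```text
clock: 15.85
eef_pos: [0.555, 0.2428, 0.1167]
eef_rot: [[-0.262, -0.965, -0.005], [-0.965, 0.262, -0.003], [0.004, 0.004, -1.0]]
wrist_force: [1.1, -0.4, -0.5]
grip_width: 0.051
grip_force: 0.0
clock: 16.65
eef_pos: [0.4248, 0.1006, 0.2694]
eef_rot: [[-0.265, -0.964, 0.001], [-0.964, 0.265, 0.001], [-0.001, -0.001, -1.0]]
wrist_force: [0.6, 0.1, 0.5]
grip_width: 0.0514
grip_force: 0.0
16.75
```

View pics/ws9.png

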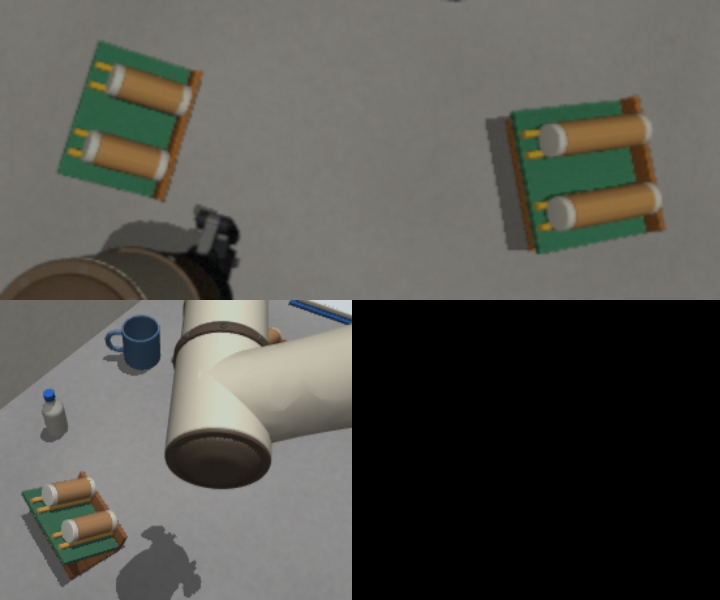

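Both tubes lie parallel to their neighbours, with the same length of rod showing above them, so both are down at the lip. The bottle and mug are undisturbed.

```bash
python3 -c "
from workcell import manip
print(manip.close_job())"
```

```text
the job is handed in; nothing more can be done
None
```

Both tubes are filed in their matching racks, set down and released at the lip, and the job is handed in at about 17 s; the final pictures look right, but the interface gave no verdict.

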